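Build a heel stack in the stacking jig

ROBOT

A 6-joint arm with a two-finger parallel gripper is mounted at the origin on the work surface. World frame = base frame: x ahead of the robot, y to its left, z up, the work surface at z = 0. Lengths are in m, angles in rad, forces in N, time in s.
With the tool pointing down it reaches from about 0.425 to 0.925 m from the base axis. Payload 12.5 kg.
Tool frame: the origin (TCP) lies midway between the tips of the shut fingers; the grasp point (between the pads) lies bot.tcp_to_grasp behind it (bot.tcp_to_grasp is the distance from the TCP to the grasp point, in m); z points along the fingers, y is the line along which they close (so a half turn about z gives the same grasp; the last joint's range is limited). The gripper opens to 85 mm and grips with 20 to 120 N. Pads are 22 mm wide; open, the fingers measure 114 mm over their backs; the gripper's body (76 mm by 85 mm) begins 54 mm behind the grasp point. The pads swing forward as they close: fully open they stand 13 mm farther back than shut.
Start: joints at [1.052, 0.491, 1.559, -0, 1.092, -0.106], TCP at [0.251, 0.573, 0.195] pointing down, gripper open.
Joint ranges: [-3.1, 3.1], [-0.84, 2.19], [0.05, 2.79], [-1.13, 4.28], [0.06, 2.93], [-2.69, 2.69]. Speed limits (rad/s): [2.22, 2.22, 2.79, 3.14, 3.14, 3.14].

INTERFACE

Orientations are given as [roll, pitch, yaw] about the fixed x, y, z axes, in that order (R = Rz(yaw) Ry(pitch) Rx(roll)).
In Python, from station import telemetry, imaging, order, bot gives the robot as it stands.
- The arm moves only by the shell command python3 -m jog 'ROWS'. ROWS is JSON, one flat list of numbers, 7 for each row, row after row: the turn, a rotation vector about the tool's x, y, z in rad, then the shift along the tool's x, y, z in cm, then the opening, from 0 (shut) to 1 (fully open). A call has 1 to 5 rows; each row is the pose to reach, as a shift and turn from the pose commanded when the call began, along the tool's axes at that moment; what a row does not reach only later rows make up. A row lasts 1/8 s, in which the tool goes at most 62.5 mm and 10.7 degrees, less where a joint would pass 70% of its speed; a pose out of reach is approached as far as the arm can. A call with a gripper value outside its range is refused whole. The fingers move at their own pace and stop on an object; the grip force is fixed at half the most. Time passes only in rows, so rows that repeat a pose let the fingers close. It gives the time, the measured TCP pose, the force, the opening and the grip force at its end, in the units of the state.
- telemetry.sense(): the state, without advancing time (a new reading comes with each control period).
- imaging.read_camera(name): name is "scene" or "side" or "wrist"; returns a dict with "pixels" (480x640x3 uint8, red, green, blue), "mtx" (3x3 intrinsics, pixels), "cam_to_world" (4x4, takes a point from camera to world coordinates); the wrist camera has in their place "T_tool_cam" (4x4, takes a point from camera to tool coordinates, whose origin is the TCP and whose axes are the flange's). Camera axes: x right, y down, z forward; pixel columns grow to the right and rows downward; lengths in m; the calibration is good to about 2 mm. A picture is of the moment at which its call begins: read the wrist's pose just before it. There is no depth.
- order.sign_off(): hands the job in; it is judged then, once.
The state is a dict: "t": time; "joint_pos": joint angles; "joint_velocities": joint speeds; "effort": joint torques, N m; "ee_pos": TCP position; "ee_rot": TCP orientation; "force": force on the tool from outside, world axes, zero at the start; "ft_torque": the same for the moment, N m; "width": opening from 0.0 (shut) to 1.0 (fully open); "grasp_force": force on a finger pad.
Only numpy, scipy, OpenCV 4.12 (cv2) and the standard library are available. Lean on these libraries where they do the work, as an engineer would, in place of code of your own. Each camera call takes 0.05 s, during which the arm holds its last target. There are 200 camera calls.

TASK

Build up the heel in the jig: slide the thick heel body over the base plate into the pocket between the two decks until its round nose meets the fence, then slide the spacer off its deck onto the body, and after that the top lift off the other deck onto the spacer. Finish with the whole stack pushed back square, all three noses against the fence and their edges flush within about 5 mm; slide the parts, do not lift them off or let one tip over, and leave the other things on the bench where they are.

Things in the scene. Friction and masses are not known exactly. Their poses are not given: they have to be found in the camera images.
- jig: Stacking jig fixed to the bench. Origin on the bench top right below the seat; x points out of the pocket's open mouth, y to the left deck, z up. Dark steel base plate 8 mm thick, its tongue 150 mm wide reaching x = +210 mm. Aluminium fence along y on the robot's side: face at x = -40 mm, 10 mm thick, 394 mm long, top at z = 76 mm.
- left_deck (a point): Centre of the top of the lower, left grey laminate deck (z = 49.5 mm), 95 mm along x by 160 mm along y; in the jig's frame it covers x -40 to +55, y +37 to +197 mm. Axes as the jig's.
- right_deck (a point): Centre of the top of the higher, right grey laminate deck (z = 65.5 mm), 95 mm along x by 160 mm along y; in the jig's frame it covers x -40 to +55, y -37 to -197 mm. Axes as the jig's.
- mouth (a point): Middle of the mouth of the pocket, on its floor. The pocket is the 74 mm wide, 95 mm long slot between the decks, open above. Two low wings (6 mm thick, top 24 mm above the bench) flare from the mouth, y = +-40 mm, outward to 38 mm further along x, y = +-48 mm. Axes as the jig's.
- jig_seat (a point): Point on the pocket floor (8 mm above the bench) where the origin of a heel part lies when it is centred in the pocket with its nose on the fence. Axes as the jig's.
- heel_body: Heel body, light wood, 40 mm thick, about 0.14 kg. D-shaped, 75 x 70 mm: flat face at x = +35 mm, straight sides y = +-35 mm from x = -5 to +35 mm, half-round nose (radius 35 mm) to x = -40 mm. Origin: reference centre, on the underside; z up. Starts on the tongue, nose to the fence. Seated, its top is 48 mm above the bench, 1.5 mm below the left deck.
- spacer: Spacer, cork, 16 mm thick, about 0.06 kg. D-shaped, 75 x 70 mm: flat face at x = +35 mm, straight sides y = +-35 mm from x = -5 to +35 mm, half-round nose (radius 35 mm) to x = -40 mm. Origin: reference centre, on the underside; z up. Starts on the lower (left) deck, nose to the fence. On the body its top is 64 mm above the bench, 1.5 mm below the right deck.
- top_lift: Top lift, dark rubber, 12 mm thick, about 0.06 kg. D-shaped, 75 x 70 mm: flat face at x = +35 mm, straight sides y = +-35 mm from x = -5 to +35 mm, half-round nose (radius 35 mm) to x = -40 mm. Origin: reference centre, on the underside; z up. Starts on the higher (right) deck, nose to the fence. On the stack its top is 76 mm above the bench, level with the fence.
- last: Bystander: green shoe last, 210 mm long, 55 mm wide, 70 mm high, lying loose on the bench. Origin on its underside.
- hammer: Bystander: hammer 260 mm long lying on the bench along its x. Origin on its underside.
- jar: Bystander: jar, diameter 72 mm, 90 mm high. Origin on its underside.
- carton: Bystander: cardboard box 110 x 80 x 35 mm. Origin on its underside.
Not all that is in view belongs to the job. What is shaped like the heel_body but grey is not meant.

How it is judged:
On the way, in this order (a step that is already met when the one before it is completed fails the run):
1. the heel body is in the pocket, nose on the fence (x of heel_body in the frame of jig_seat between -0.005 and 0.006 m and y of heel_body in the frame of jig_seat between -0.006 and 0.006 m and z of heel_body in the frame of jig_seat between -0.003 and 0.003 m), for 0.2 s.
2. the spacer lies flat on the seated body, within 25 mm of centred (all of step 1 and z of spacer in the frame of heel_body between 0.037 and 0.043 m and horizontal distance between spacer and heel_body below 0.025 m and angle between spacer's own z axis and vertical below 0.06 rad), for 0.2 s.
3. the top lift lies flat on the spacer, within 25 mm of centred (all of step 2 and z of top_lift in the frame of spacer between 0.013 and 0.019 m and horizontal distance between top_lift and spacer below 0.025 m and angle between top_lift's own z axis and vertical below 0.06 rad), for 0.2 s.
At the end, for the whole second after the job is handed in: Heel body on the pocket floor, spacer flat on it, top lift flat on the spacer, each no more than 6 mm from the fence and from the pocket's middle line, centres within 6 mm of each other, each turned less than 5 degrees from square to the jig, heights right within 3 mm, all at rest (all of step 1 and z of spacer in the frame of heel_body between 0.037 and 0.043 m and horizontal distance between each of spacer, top_lift and heel_body below 0.006 m and angle between each of spacer, top_lift's own z axis and vertical below 0.06 rad and z of top_lift in the frame of spacer between 0.013 and 0.019 m and horizontal distance between top_lift and spacer below 0.006 m and x of each of spacer, top_lift in the frame of jig_seat below 0.006 m and y of spacer in the frame of jig_seat between -0.006 and 0.006 m and y of top_lift in the frame of jig_seat between -0.006 and 0.006 m and angle between the x axis of each of heel_body, spacer, top_lift and the x axis of jig_seat, either way round below 0.09 rad and linear speed of each of heel_body, spacer, top_lift below 0.01 m/s and angular speed of each of heel_body, spacer, top_lift below 0.1 rad/s); the robot touches nothing.
It fails at once if a heel part tips over (more than 0.4 rad) (angle between any of heel_body, spacer, top_lift's own z axis and vertical above 0.4 rad).
It fails at once if a heel part is lifted more than 25 mm off where it lies instead of being slid (z of heel_body in the frame of jig_seat above 0.025 m or z of spacer in the frame of jig_seat above 0.0665 m or z of top_lift in the frame of jig_seat above 0.0825 m).
It fails at once if a bystander is moved more than 20 mm (distance of any of last, hammer, jar, carton from where it was at the start of the episode above 0.02 m).
It also fails if it takes over 70 s, if anything falls off the work surface, if the arm or the gripper's body presses on something with over 40 N, if the wrist force passes 120 N, or if a joint passes its speed limit or range.

## Working session

There is one attempt and no reset: what is moved stays moved. The work goes in short steps, Python scripts to look and compute and a shell command to move; the robot and the scene stay as the last step left them, time stands still between calls to the robot, and variables do not carry over. Pictures are saved under pics/ and viewed, at most 10 in all, crops included, and the job is handed in when it is done.

```bash
mkdir -p pics
python3 - <<'E'
from station import telemetry, imaging, order, bot
import cv2,numpy as np
s=telemetry.sense();print(s);print(bot.tcp_to_grasp)
for n in("scene","side"):
    c=imaging.read_camera(n);print(n,c["mtx"].tolist(),np.round(c["cam_to_world"],3).tolist())
    cv2.imwrite(f"pics/{n}0.png",c["pixels"][:,:,::-1])
E
```

```text
{'t': 0.0, 'joint_pos': array([ 1.05237086e+00,  4.91582882e-01,  1.55943913e+00, -2.03177406e-05,
        1.09168041e+00, -1.05602311e-01]), 'joint_velocities': array([-5.23552263e-04,  1.25915869e-03, -1.57525379e-03, -1.45402927e-04,
        1.52110431e-03,  1.41681828e-05]), 'effort': array([ 9.04019089e-04, -6.18441796e+01, -2.61595988e+01, -1.26939203e-04,
        4.04984530e-03,  8.01703877e-07]), 'ee_pos': array([0.25060635, 0.57227859, 0.19481682]), 'ee_rot': array([-3.14048717e+00, -9.90569546e-05,  2.72877882e+00]), 'force': array([-0.74943839,  0.61803837, -0.80874229]), 'ft_torque': array([-0.01545351,  0.01208038, -0.00813979]), 'grasp_force': 0.0, 'width': 0.9996475025092331}
0.0187
scene [[605.1812979662828, 0.0, 325.31928967285694], [0.0, 605.1812979662828, 236.31123923582751], [0.0, 0.0, 1.0]] [[0.527, 0.598, -0.603, 1.537], [0.85, -0.378, 0.368, -0.565], [-0.008, -0.707, -0.708, 1.147], [0.0, 0.0, 0.0, 1.0]]
side [[457.93244376638927, 0.0, 315.8040473708046], [0.0, 457.93244376638927, 234.63655425236274], [0.0, 0.0, 1.0]] [[0.996, -0.044, 0.076, 0.539], [-0.088, -0.543, 0.835, -0.969], [0.004, -0.838, -0.545, 0.683], [0.0, 0.0, 0.0, 1.0]]
```

View pics/scene0.png

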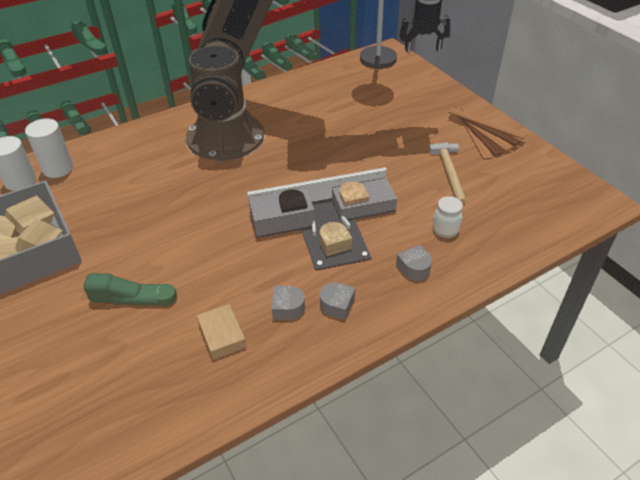

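View pics/side0.png

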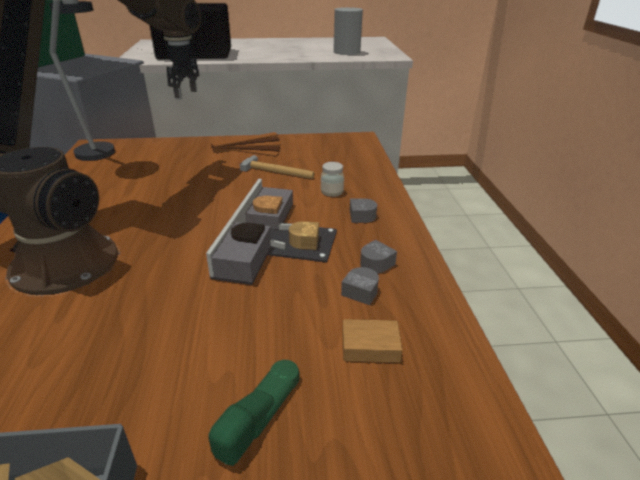

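Scene view: the wooden body is at (335,237) on the tongue, the spacer at (353,192) on the left deck and the top lift at (293,200) on the right deck. The fence top runs from (249,190) to (387,173). 

Things that could be mistaken for parts are the grey D blocks at (288,302), (337,300) and (414,263), the wood blocks in the bin (25,225) and the carton (221,331). I choose the light-wood D on the dark tongue.

```bash
cat > h.py <<'E'
import cv2,numpy as np
from scipy.spatial.transform import Rotation as R
from station import telemetry, imaging, order, bot
def tool():
    s=telemetry.sense();T=np.eye(4);T[:3,:3]=R.from_euler('xyz',s['ee_rot']).as_matrix();T[:3,3]=s['ee_pos'];return T
def cam(n):
    T=tool();c=imaging.read_camera(n)
    M=c['cam_to_world'] if n!='wrist' else T@c['T_tool_cam']
    return c['pixels'],c['mtx'],M
def ray(uv,K,M,z):
    uv=np.atleast_2d(np.array(uv,float));d=np.c_[uv,np.ones(len(uv))]@np.linalg.inv(K).T@M[:3,:3].T
    return M[:3,3]+d*((z-M[2,3])/d[:,2])[:,None]
def proj(p,K,M):
    q=(np.atleast_2d(p)-M[:3,3])@M[:3,:3]@K.T;return q[:,:2]/q[:,2:]
def blobs(px,lo,hi,amin=100):
    m=cv2.inRange(cv2.cvtColor(px,cv2.COLOR_RGB2HSV),np.array(lo),np.array(hi))
    m=cv2.morphologyEx(m,cv2.MORPH_OPEN,np.ones((3,3)))
    return [c for c in cv2.findContours(m,cv2.RETR_EXTERNAL,cv2.CHAIN_APPROX_NONE)[0] if cv2.contourArea(c)>amin]
def move(pw,yaw=None):
    "rows' shift in cm (tool axes) from the current measured pose to TCP at pw; turn to bring tool straight down w/ yaw"
    T=tool();d=T[:3,:3].T@(np.array(pw)-T[:3,3])*100
    r=np.zeros(3)
    if yaw is not None: r=R.from_matrix(T[:3,:3].T@R.from_euler('xyz',[np.pi,0,yaw]).as_matrix()).as_rotvec()
    return np.round(r,4),np.round(d,2)
E
python3 - <<'E'
from h import *
px,K,M=cam('scene')
f=ray([(249,190),(387,173)],K,M,.076);print('fence',f.round(3),np.linalg.norm(f[1]-f[0]))
print(ray([(319,263),(365,254)],K,M,.008).round(3))
print('body',ray([(335,232)],K,M,.048).round(3),'sp',ray([(353,190)],K,M,.0655).round(3),'tl',ray([(293,198)],K,M,.0775).round(3))
c=px[150:290,220:430];cv2.imwrite('pics/crop1.png',cv2.resize(c,None,fx=3.6,fy=3.6,interpolation=2)[:,:,::-1])
w=imaging.read_camera('wrist');print(w['T_tool_cam'].round(3).tolist(),w['mtx'].round(1).tolist())
E
```

```text
fence [[ 0.362 -0.09   0.076]
 [ 0.504  0.268  0.076]] 0.38516199748148894
[[ 0.639 -0.038  0.008]
 [ 0.675  0.079  0.008]]
body [[0.6   0.035 0.048]] sp [[0.503 0.155 0.066]] tl [[ 0.456 -0.006  0.077]]
[[0.0, -0.953, -0.302, 0.076], [1.0, 0.001, -0.001, -0.0], [0.001, -0.302, 0.953, -0.178], [0.0, 0.0, 0.0, 1.0]] [[333.9, 0.0, 313.0], [0.0, 333.9, 237.9], [0.0, 0.0, 1.0]]
```

View pics/crop1.png

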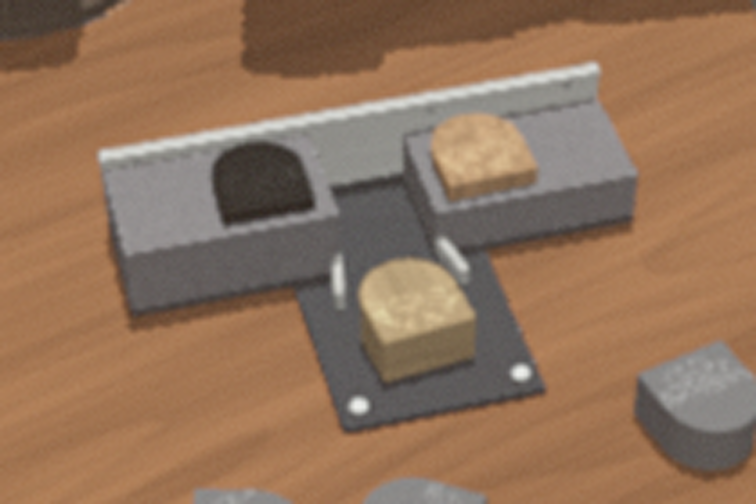

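The crop confirms the wooden D body on the dark tongue, with the cork spacer on the left deck and the black lift on the right deck. The fence is 0.385 m against 0.394 m given, and the jig yaw is about -0.377. Next I move the wrist camera above the jig.

Run:
```python
from h import *
print(move([.456,.08,.28],np.pi-.377))
```

```text
(array([-0.0006, -0.0001, -0.0358]), array([-38.56, -36.87,  -8.47]))
```

```bash
python3 -m jog '[0,0,0,-4,-4,-2,0, 0,0,-0.02,-8,-8,-5,0, 0,0,-0.036,-12,-12,-8.5,0, 0,0,-0.036,-16,-16,-8.5,0, 0,0,-0.036,-20,-19.5,-8.5,0]'; python3 -m jog '[0,0,0,-4,-4,0,0, 0,0,0,-8,-8,0,0, 0,0,0,-12,-12,0,0, 0,0,0,-16,-15.5,0,0, 0,0,0,-18.5,-17.4,0,0]';python3 -m jog '[0,0,0,0,0,0,0,0,0,0,0,0,0,0]'
python3 - <<'E'
from h import *
px,K,M=cam('wrist');cv2.imwrite('pics/w1.png',px[:,:,::-1]);np.savez('w1',px=px,K=K,M=M)
print(telemetry.sense()['ee_pos'],telemetry.sense()['ee_rot'])
E
```

```text
t: 0.82
ee_pos: [0.356, 0.3118, 0.281]
ee_rot: [3.141, 0.001, 2.765]
force: [0.3, 1.0, -0.5]
width: -0.0
grasp_force: 0.0
t: 1.45
ee_pos: [0.4643, 0.0816, 0.2804]
ee_rot: [-3.142, 0.0, 2.763]
force: [-0.9, 0.7, -0.5]
width: 0.001
grasp_force: 0.0
t: 1.7
ee_pos: [0.4633, 0.0842, 0.2803]
ee_rot: [3.142, -0.0, 2.765]
force: [0.2, -0.5, 0.4]
width: -0.0
grasp_force: 0.0
[0.46320132 0.08450477 0.28035058] [ 3.14145921e+00 -2.82354300e-04  2.76544502e+00]
```

View pics/w1.png

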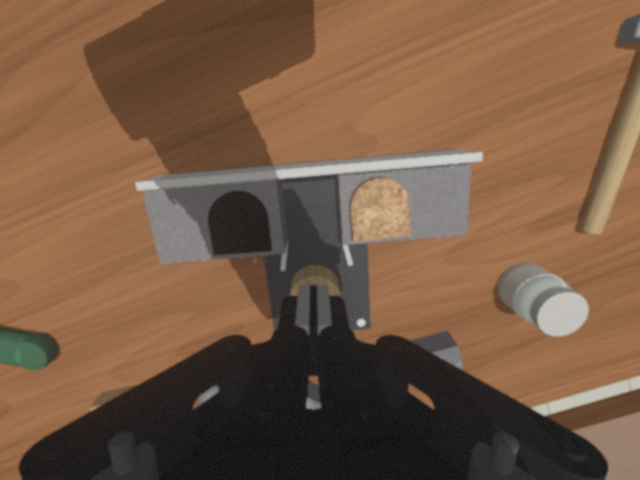

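The wrist view shows the lift at (240,225) and the spacer at (381,208). The deck corners are at (468,234), (342,243), (159,262) and (284,252), and the fence ends at (137,190) and (481,160). The fingers hide the body at (315,280).

```bash
cat >> h.py <<'E'
def rigid(a,b):
    a=np.array(a)[:,:2];b=np.array(b)[:,:2];ca,cb=a.mean(0),b.mean(0)
    h=((a-ca)[:,:,None]*(b-cb)[:,None,:]).sum(0);th=np.arctan2(h[0,1]-h[1,0],h[0,0]+h[1,1])
    c,s=np.cos(th),np.sin(th);Rm=np.array([[c,-s],[s,c]]);return th,cb-Rm@ca,np.linalg.norm(a@Rm.T+cb-Rm@ca-b,axis=1)
E
python3 - <<'E'
from h import *
d=np.load('w1.npz');px,K,M=d['px'],d['K'],d['M']
J=[(-40,-197,76),(-40,197,76),(55,197,49.5),(55,37,49.5),(55,-197,65.5),(55,-37,65.5),(210,75,8)]
P=[(137,190),(481,160),(468,234),(342,243),(159,262),(284,252),(370,328)]
W=[ray(p,K,M,j[2]/1e3)[0] for p,j in zip(P,J)]
th,o,e=rigid(np.array(J)/1e3,W);print('wrist',th,o,(e*1e3).round(1))
ps,Ks,Ms=cam('scene')
# scene corners from crop (x3.6, offset 220,150)
C=[(104,160),(598,74),(634,172),(426,208),(118,247),(338,212),(543,391),(345,430)]
J2=J+[(210,-75,8)]
W2=[ray((c[0]/3.6+220,c[1]/3.6+150),Ks,Ms,j[2]/1e3)[0] for c,j in zip(C,J2)]
th2,o2,e2=rigid(np.array(J2)/1e3,W2);print('scene',th2,o2,(e2*1e3).round(1))
def injig(p,th,o): 
    c,s=np.cos(th),np.sin(th);return ((np.atleast_2d(p)[:,:2]-o)@np.array([[c,-s],[s,c]]))*1e3
print('screen of parts')
for n,lo,hi,zt,roi in [('sp',(5,60,120),(30,255,255),.0655,(340,170,420,245)),('tl',(0,0,0),(180,255,40),.0775,(195,180,280,258))]:
    x0,y0,x1,y1=roi
    c=max(blobs(px[y0:y1,x0:x1],lo,hi),key=cv2.contourArea).reshape(-1,2)+[x0,y0]
    q=injig(ray(c,K,M,zt),th,o);print(n,'jig mm min',np.percentile(q,1,axis=0).round(1),'max',np.percentile(q,99,axis=0).round(1), 'fr rect',cv2.minAreaRect(q.astype(np.float32)))
hsv=cv2.cvtColor(ps,cv2.COLOR_RGB2HSV)
print(hsv[232,335],hsv[245,335],hsv[190,353],px[215,240],px[190,300])
c=[(x/3.6+220,y/3.6+150) for x,y in [(360,320),(385,358),(473,317),(385,382),(475,355)]]
print('body top/bot flat corners',injig(ray(c[1:3],Ks,Ms,.048),th2,o2).round(1),injig(ray(c[3:],Ks,Ms,.008),th2,o2).round(1))
E
```

```text
wrist -0.2928037892145476 [0.47094147 0.07679661] [1.3 1.3 1.2 1.  0.7 0.7 0.6]
scene -0.300943599141284 [0.47038722 0.07517006] [5.5 4.  3.3 6.7 6.  1.7 4.  5.4]
screen of parts
sp jig mm min [-29.2  47.5] max [ 47.4 118.5] fr rect ((8.680343627929688, 82.73306274414062), (76.53032684326172, 71.21440124511719), 2.1461689472198486)
tl jig mm min [-23.9 -92.6] max [ 44.9 -51.8] fr rect ((10.654647827148438, -72.33016967773438), (41.59315872192383, 68.33851623535156), 87.71749114990234)
[ 17  93 124] [ 18  92 122] [ 16  88 212] [40 37 36] [84 81 83]
body top/bot flat corners [[190.4 -35.7]
 [167.6  34.9]] [[176.3 -32.3]
 [167.3  37.4]]
```

```bash
cat >> h.py <<'E'
TH=-0.293;O=np.array([.4709,.0768])
def j2w(x,y,z): c,s=np.cos(TH),np.sin(TH);return np.array([O[0]+(c*x-s*y)/1e3,O[1]+(s*x+c*y)/1e3,z/1e3])
def w2j(p): c,s=np.cos(TH),np.sin(TH);return ((np.atleast_2d(p)[:,:2]-O)@np.array([[c,-s],[s,c]]))*1e3
E
python3 - <<'E'
from h import *
print(move(j2w(240,0,200),np.pi+TH))
d=np.load('w1.npz');K,M=d['K'],d['M']
print('tl corners/nose',w2j(ray([(211,255),(271,251),(240,190),(208,222),(270,218)],K,M,.0775)).round(1))
print('sp',w2j(ray([(352,243),(411,238),(381,177)],K,M,.0655)).round(1))
ps,Ks,Ms=cam('scene')
print('decoys',w2j(ray([(288,290),(337,290),(414,255)],Ks,Ms,.04)).round(0))
E
```

```text
(array([ 0.0002, -0.0001, -0.0827]), array([-24.92,   1.53,   8.04]))
tl corners/nose [[  46.7 -124.9]
 [  47.6  -51.4]
 [ -29.1  -77.8]
 [   5.3 -121.1]
 [   6.6  -47.6]]
sp [[ 49.7  48.1]
 [ 49.2 121. ]
 [-28.7  85.8]]
decoys [[ 287. -161.]
 [ 318.  -49.]
 [ 259.  168.]]
```

```bash
python3 -m jog '[0,0,-0.02,-5,0,0,0.4, 0,0,-0.04,-10,0.5,1,0.4, 0,0,-0.06,-15,1,3,0.4, 0,0,-0.083,-20,1.5,5.5,0.4, 0,0,-0.083,-25,1.5,8,0.4]';python3 -m jog '[0,0,0,0,0,0,0.4,0,0,0,0,0,0,0.4]'
python3 - <<'E'
from h import *
px,K,M=cam('wrist');cv2.imwrite('pics/w2.png',px[:,:,::-1]);np.savez('w2',px=px,K=K,M=M)
E
```

```text
t: 2.48
ee_pos: [0.7031, 0.0067, 0.1996]
ee_rot: [3.141, 0.0, 2.85]
force: [0.0, 0.5, 0.5]
width: 0.4
grasp_force: 0.0
t: 2.72
ee_pos: [0.7013, 0.0067, 0.2004]
ee_rot: [3.142, -0.0, 2.849]
force: [0.2, 0.6, -0.8]
width: 0.4
grasp_force: 0.0
```

View pics/w2.png

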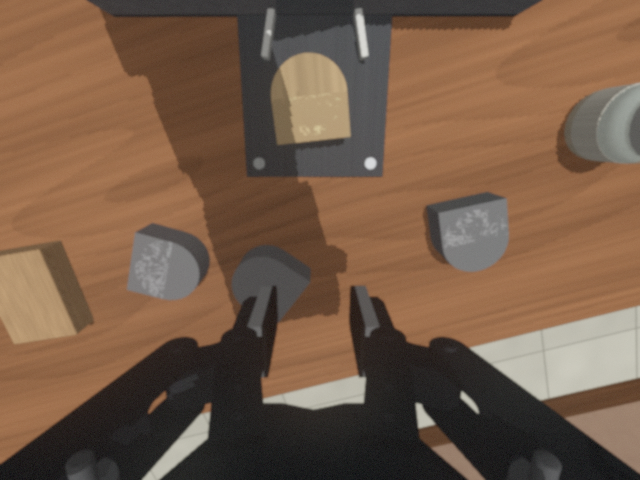

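The body shows clearly in this view, with its flat corners at (276,144) and (350,137) and its nose at (308,52). The tongue corners are at (248,177) and (383,178), and the nearest decoy is at (268,275).

Run:
```python
from h import *
d=np.load('w2.npz');px,K,M=d['px'],d['K'],d['M']
print('tongue',w2j(ray([(248,177),(383,178)],K,M,.008)).round(1))
J=[(-40,0),(35,-35),(35,35)]
q=ray([(308,52),(276,144),(350,137)],K,M,.048);th,o,e=rigid(np.array(J)/1e3,q)
print('body',w2j(o).round(1),'deg',np.degrees(th-TH).round(1),(e*1e3).round(1),w2j(q).round(1))
m=cv2.inRange(cv2.cvtColor(px,cv2.COLOR_RGB2HSV),np.array((10,60,90)),np.array((28,255,255)))
dec=blobs(px[180:330,100:330],(0,0,30),(180,50,130));print([cv2.boundingRect(c) for c in dec])
print('decoys jig',w2j(ray([(308,275),(208,270),(270,245)],K,M,.04)).round(0))
print('fingers now jig',w2j(tool()[:3,3]),tool()[2,3])
for p in [(218,0,60),(218,0,22)]: print(p,move(j2w(*p),np.pi+TH))
```

```text
tongue [[212.  -72.8]
 [213.1  76. ]]
body [[137.5  -3.4]] deg 4.1 [0.7 1.  0.6] [[ 97.4  -5.6]
 [175.7 -36.4]
 [169.3  34. ]]
[(132, 66, 78, 84), (28, 45, 80, 74)]
decoys jig [[ 315.   -7.]
 [ 309. -116.]
 [ 280.  -47.]]
fingers now jig [[240.72406778  -0.55131031]] 0.20124215235964707
(218, 0, 60) (array([0.0003, 0.0006, 0.0002]), array([ 2.28,  0.05, 14.12]))
(218, 0, 22) (array([0.0003, 0.0006, 0.0002]), array([ 2.28,  0.05, 17.92]))
```

The jig agrees within about 2 mm. The body is at (137,-4) mm and turned 4°, so I'll grip it by its sides. That squares and centres it, and I then drag it into the mouth at z above the wings before pushing it home.

```bash
python3 -m jog '[0,0,0,4.5,-0.3,4,1, 0,0,0,8.9,-0.3,8.5,1, 0,0,0,8.9,-0.3,12.5,1, 0,0,0,8.9,-0.3,16,1, 0,0,0,8.9,-0.3,18.4,1]';python3 -m jog '[0,0,0,0,0,0,1,0,0,0,0,0,0,0.7,0,0,0,0,0,0,0.7,0,0,0,0,0,0,0.7]'
python3 - <<'E'
from h import *
s=telemetry.sense();print(s['width'],s['grasp_force'],s['force'],w2j(s['ee_pos']),s['ee_pos'][2])
E
```

```text
t: 3.4
ee_pos: [0.6151, 0.0295, 0.0168]
ee_rot: [3.141, 0.001, 2.849]
force: [0.6, 0.4, 0.1]
width: 0.997
grasp_force: 0.0
t: 3.9
ee_pos: [0.616, 0.0287, 0.0173]
ee_rot: [3.141, 0.001, 2.848]
force: [0.5, 0.8, 0.0]
width: 0.697
grasp_force: 0.0
0.6973403237387445 0.0 [0.45764669 0.83915876 0.01030046] [[152.79309206  -4.15502012]] 0.017345261841049953
```

Run:
```python
from h import *
px,K,M=cam('wrist');np.savez('w3',px=px,K=K,M=M)
ps,_,_=cam('side')
a=px[60:480,120:520];b=cv2.resize(ps[190:290,230:360],None,fx=3,fy=4.2)
cv2.imwrite('pics/w3.png',np.hstack([a,b])[:,:800,::-1])
```

```text
(no output)
```

View pics/w3.png

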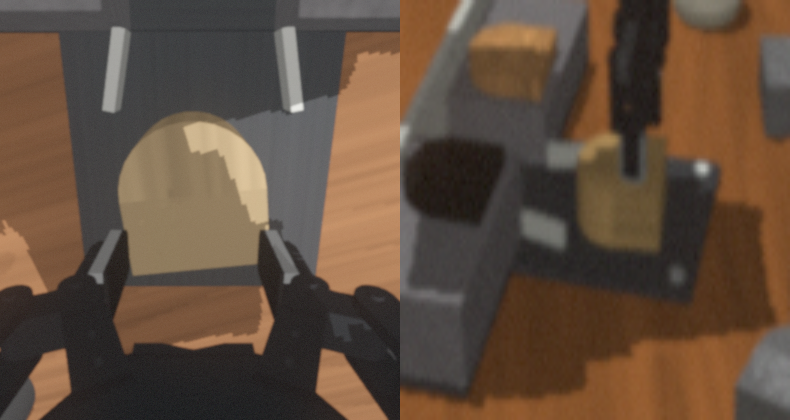

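The fingers stand astride the body but do not touch it yet, so the opening is not linear in the command. I close further.

```bash
python3 -m jog '[0,0,0,0,0,0,0.3,0,0,0,0,0,0,0.3,0,0,0,0,0,0,0.3]'
```

```text
t: 4.38
ee_pos: [0.6156, 0.0287, 0.0164]
ee_rot: [3.142, -0.0, 2.848]
force: [0.2, -0.8, 1.1]
width: 0.298
grasp_force: 0.0
```

Run:
```python
from h import *
px,K,M=cam('wrist');np.savez('w4',px=px,K=K,M=M)
print('tcp px',proj(tool()[:3,3],K,M), 'flat corners at 48 expected',proj([j2w(174,-37,48),j2w(170,34,48)],K,M))
ps,_,_=cam('side')
a=px[60:480,120:520];b=cv2.resize(ps[190:290,230:360],None,fx=3,fy=4.2)
cv2.imwrite('pics/w4.png',np.hstack([a,b])[:,:800,::-1])
```

```text
tcp px [[313.69589307 269.71449299]] flat corners at 48 expected [[249.2152011  333.5100267 ]
 [389.68468463 326.6394145 ]]
```

View pics/w4.png

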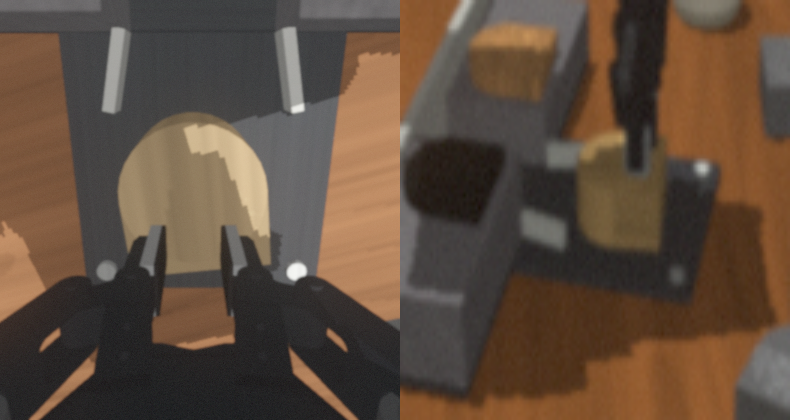

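The closed fingers seem to hang over the body's top, with no contact in either view. I'll check the true tip height by crossing the side and wrist views.

Run:
```python
from h import *
ps,Ks,Ms=cam('side');pw,K,M=cam('wrist')
for z in (16,28,40,50,60): print(z,proj([j2w(142,-4,z),j2w(152,-18,z),j2w(163,-4,z)],Ks,Ms).round(0).tolist(), 'wrist',proj([j2w(142,-18,z),j2w(163,-18,z)],K,M).round(0).tolist())
c=cv2.resize(ps[195:255,270:350],None,fx=10,fy=10,interpolation=2);cv2.imwrite('pics/s5.png',c[:,:,::-1])
```

```text
16 [[306.0, 239.0], [309.0, 243.0], [314.0, 240.0]] wrist [[290.0, 253.0], [290.0, 286.0]]
28 [[306.0, 236.0], [309.0, 239.0], [314.0, 236.0]] wrist [[288.0, 260.0], [289.0, 296.0]]
40 [[306.0, 232.0], [309.0, 235.0], [314.0, 233.0]] wrist [[286.0, 269.0], [287.0, 306.0]]
50 [[306.0, 228.0], [309.0, 232.0], [314.0, 229.0]] wrist [[285.0, 277.0], [286.0, 316.0]]
60 [[306.0, 225.0], [309.0, 228.0], [314.0, 226.0]] wrist [[283.0, 287.0], [284.0, 328.0]]
```

View pics/s5.png

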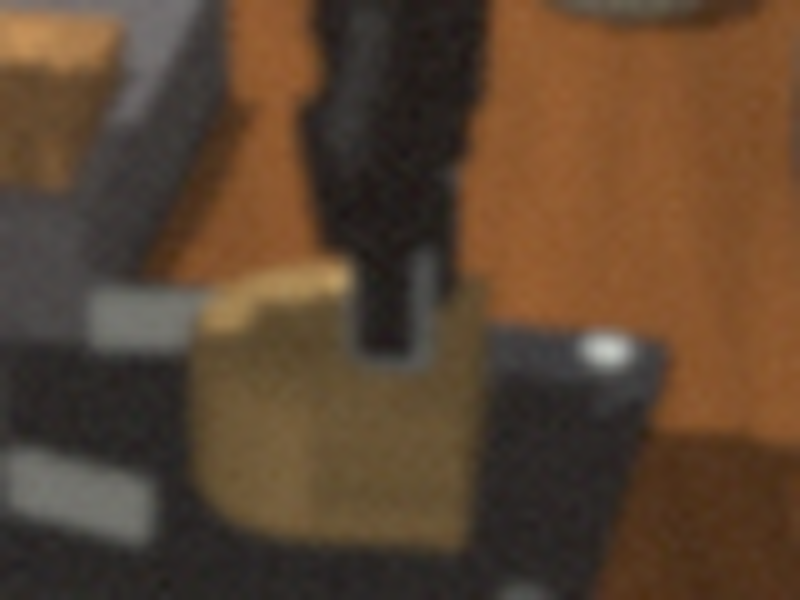

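Crossing the views puts the tips at z about 50 mm, while the TCP reads 16 mm. I'll confirm with a gentle touch on the body top, which is at 48 mm.

```bash
python3 -m jog '[0,0,0,0,0,0.1,0.3,0,0,0,0,0,0.15,0.3,0,0,0,0,0,0.15,0.3]' | grep -E 'ee_pos|force|width'; python3 -m jog '[0,0,0,0,0,0.1,0.3,0,0,0,0,0,0.15,0.3,0,0,0,0,0,0.15,0.3]'| grep -E 'ee_pos|force|width'
```

```text
ee_pos: [0.6156, 0.0287, 0.0148]
force: [0.7, 0.5, 0.7]
width: 0.305
grasp_force: 0.0
ee_pos: [0.6156, 0.0287, 0.0133]
force: [0.2, -0.1, 0.5]
width: 0.301
grasp_force: 0.0
```

```bash
for i in 1; do python3 -m jog '[0,0,0,0,0,0.15,0.3,0,0,0,0,0,0.2,0.3,0,0,0,0,0,0.2,0.3]' | grep -E 'ee_pos|force'; done; python3 -m jog '[0,0,0,0,0,0.15,0.3,0,0,0,0,0,0.2,0.3,0,0,0,0,0,0.2,0.3]'| grep -E 'ee_pos|force'
```

```text
ee_pos: [0.6158, 0.0287, 0.012]
force: [-1.7, -0.6, 8.4]
grasp_force: 3.7
ee_pos: [0.6159, 0.0287, 0.0119]
force: [-9.1, 0.3, 28.1]
grasp_force: 13.7
```

The touch puts the tips 35 mm above the reported TCP, so I allow for that. I back up, open, and descend beside the body.

```bash
python3 -m jog '[0,0,0,0,0,-1.5,0.3,0,0,0,0,0,-1.5,1,0,0,0,0,0,-1.5,1,0,0,0,0,0,-1.5,1,0,0,0,0,0,-1.5,1]' | grep -E 'ee_pos|force|width'; python3 -m jog '[0,0,0,0,0,1,1,0,0,0,0,0,2,1,0,0,0,0,0,2.8,1,0,0,0,0,0,3.4,1,0,0,0,0,0,3.4,1]'| grep -E 'ee_pos|force|width'; python3 -m jog '[0,0,0,0,0,0,0.5,0,0,0,0,0,0,0.5,0,0,0,0,0,0,0.5,0,0,0,0,0,0,0.5]'
```

```text
ee_pos: [0.6155, 0.0287, 0.0239]
force: [-0.2, -0.2, 0.2]
width: 0.998
grasp_force: 0.0
ee_pos: [0.6154, 0.0287, -0.0102]
force: [0.1, -0.3, 0.1]
width: 0.998
grasp_force: 0.0
t: 7.82
ee_pos: [0.6161, 0.0287, -0.0086]
ee_rot: [3.141, 0.001, 2.848]
force: [-1.1, 0.1, 5.3]
width: 0.805
grasp_force: 66.9
```

```bash
python3 -m jog '[0,0,0,1.5,0.1,0,0.5,0,0,0,3,0.3,0,0.5,0,0,0,4.5,0.5,0,0.5,0,0,0,6,0.5,0,0.5,0,0,0,7.3,0.5,0,0.5]'; python3 -m jog '[0,0,0,0,0,0,0.5,0,0,0,0,0,0,1,0,0,0,0,0,0,1]'
python3 - <<'E'
from h import *
px,K,M=cam('wrist');np.savez('w5',px=px,K=K,M=M)
print('tcp',w2j(tool()[:3,3]))
cv2.imwrite('pics/w5.png',px[:,:,::-1])
E
```

```text
t: 8.45
ee_pos: [0.5475, 0.0548, -0.0086]
ee_rot: [3.141, 0.003, 2.848]
force: [4.6, -1.6, 5.9]
width: 0.808
grasp_force: 67.2
t: 8.82
ee_pos: [0.547, 0.0547, -0.0095]
ee_rot: [3.141, 0.0, 2.848]
force: [0.2, -0.1, -0.9]
width: 1.003
grasp_force: 0.0
tcp [[79.29955233  0.80553839]]
```

View pics/w5.png

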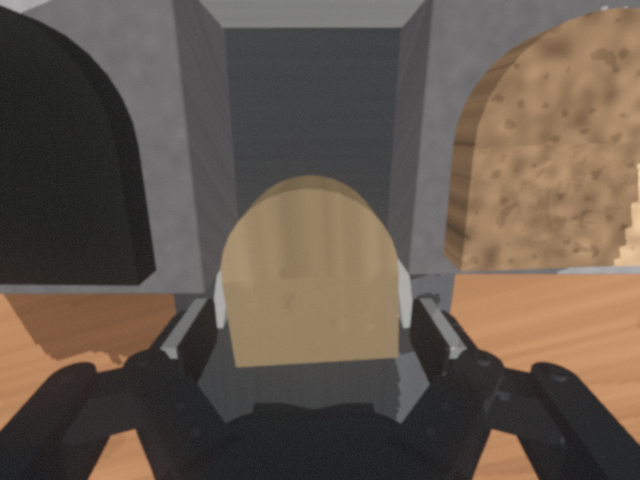

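The body's nose is inside the pocket at (310,180), its sides are clear of the walls, and there is slight yaw at the flat edge (238,367)-(399,357). Next I back out, narrow the fingers and push on the flat face.

```bash
python3 -m jog '[0,0,0,0,0,-3,1,0,0,0,0,0,-5,1,0,0,0,-2.5,0,-5,0.3,0,0,0,-5,0,-5,0.3,0,0,0,-5,0,-3,0.3]'| grep -E 'ee_pos|force|width'; python3 -m jog '[0,0,0,0,0,1,0.3,0,0,0,0,0,2,0.3,0,0,0,0,0,2,0.3]'| grep -E 'ee_pos|force|width'
python3 - <<'E'
from h import *
print('tcp',w2j(tool()[:3,3]))
d=np.load('w5.npz');K,M=d['K'],d['M']
print('deck corners R,L',w2j(ray([(203,293)],K,M,.0655)).round(1),w2j(ray([(413,275)],K,M,.0495)).round(1))
print('body',w2j(ray([(238,367),(399,357),(312,177)],K,M,.048)).round(1))
print('sp side bottom',w2j(ray([(445,250)],K,M,.0495)).round(1),'top',w2j(ray([(465,270),(640,270)],K,M,.0655)).round(1))
print('fence foot / top',w2j(ray([(225,27),(400,27)],K,M,.008)).round(1))
print('lift',w2j(ray([(137,284),(0,284)],K,M,.0775)).round(1),w2j(ray([(155,270)],K,M,.0655)).round(1))
E
```

```text
ee_pos: [0.5973, 0.0396, 0.0211]
force: [0.3, 0.8, -0.3]
width: 0.377
grasp_force: 0.0
ee_pos: [0.5946, 0.0402, -0.0002]
force: [0.5, 0.6, 0.3]
width: 0.297
grasp_force: 0.0
tcp [[128.98866479   0.73468421]]
deck corners R,L [[ 55.9 -37.2]] [[56.3 39.4]]
body [[100.3 -32. ]
 [ 95.2  37.3]
 [ 18.7   0.2]]
sp side bottom [[46.  50.6]] top [[ 47.4  51.5]
 [ 47.4 110.1]]
fence foot / top [[-38.9 -36.5]
 [-38.8  37.2]]
lift [[ 46.9 -52.4]
 [ 46.8 -93.6]] [[ 47.4 -52.4]]
```

```bash
python3 -m jog '[0,0,0,1.2,0,0,0.3,0,0,0,2.4,0,0,0.3,0,0,0,3.6,0,0,0.3,0,0,0,4.8,0,0,0.3,0,0,0,5.8,0,0,0.3]'| grep -E 'ee_pos|force'; python3 -m jog '[0,0,0,0.6,0,0,0.3,0,0,0,1.2,0,0,0.3,0,0,0,1.7,0,0,0.3,0,0,0,1.9,0,0,0.3,0,0,0,1.9,0,0,0.3]'| grep -E 'ee_pos|force'
python3 - <<'E'
from h import *
print('tcp',w2j(tool()[:3,3]))
E
```

```text
ee_pos: [0.5389, 0.0572, 0.0006]
force: [1.4, -0.0, 0.1]
grasp_force: 0.6
ee_pos: [0.5211, 0.0625, 0.0003]
force: [-0.2, 0.3, -0.5]
grasp_force: 0.0
tcp [[52.22409036  0.7811954 ]]
```

```bash
python3 -m jog '[0,0,0,0.2,0,0,0.3,0,0,0,0.35,0,0,0.3,0,0,0,0.35,0,0,0.3]'| grep -E 'ee_pos|force'; python3 -m jog '[0,0,0,0.15,0,0,0.3,0,0,0,0.15,0,0,0.3]'| grep -E 'ee_pos|force';python3 -m jog '[0,0,0,0.15,0,0,0.3,0,0,0,0.15,0,0,0.3]'| grep -E 'ee_pos|force'
```

```text
ee_pos: [0.5178, 0.0635, 0.0004]
force: [0.6, 0.0, 0.3]
grasp_force: 0.0
ee_pos: [0.5164, 0.0639, 0.0004]
force: [-0.2, 0.3, 0.9]
grasp_force: 0.0
ee_pos: [0.5152, 0.0643, 0.0005]
force: [1.5, 0.3, -0.5]
grasp_force: 0.5
```

```bash
python3 -m jog '[0,0,0,0.15,0,0,0.3,0,0,0,0.15,0,0,0.3]'| grep -E 'ee_pos|force';python3 -m jog '[0,0,0,0.15,0,0,0.3,0,0,0,0.15,0,0,0.3]'| grep -E 'ee_pos|force'
python3 - <<'E'
from h import *
print('tcp',w2j(tool()[:3,3]))
px,K,M=cam('wrist');np.savez('w6',px=px,K=K,M=M)
m=blobs(px,(10,50,60),(28,200,255),1000)
for c in m: print(cv2.boundingRect(c))
print('expected seated flat corners, nose px',proj([j2w(36,-34,48),j2w(36,36,48),j2w(-39,1,48)],K,M).round(0))
E
```

```text
ee_pos: [0.5153, 0.0645, 0.0008]
force: [6.0, -2.0, -0.8]
grasp_force: 3.3
ee_pos: [0.5154, 0.0647, 0.0011]
force: [10.8, -4.4, -1.1]
grasp_force: 5.9
tcp [[46.08170632  1.25814242]]
(0, 355, 153, 111)
(425, 137, 215, 338)
(228, 108, 177, 186)
(0, 0, 640, 65)
expected seated flat corners, nose px [[233. 291.]
 [394. 291.]
 [313. 107.]]
```

The body is seated: its nose is at row 108 against 107 expected, and a steady contact force appeared on the fence. Next I go around to the outer side of the spacer.

```bash
python3 -m jog '[0,0,0,-1.5,0,0,0.3,0,0,0,-1.5,0,-4,0.1,0,0,0,-1,3,-8,0,0,0,0,1,8,-8,0,0,0,0,3.3,13,-7.5,0]'| grep -E 'ee_pos|force'; python3 -m jog '[0,0,0,0,1.5,2,0,0,0,0,0,1.5,4,0,0,0,0,0,1.5,4,0]'| grep -E 'ee_pos|force|width'
python3 - <<'E'
from h import *
T=tool();print('tcp',w2j(T[:3,3]),T[2,3])
px,K,M=cam('wrist');np.savez('w7',px=px,K=K,M=M)
cv2.imwrite('pics/w7.png',px[:,:,::-1])
E
```

```text
ee_pos: [0.5188, 0.2004, 0.0761]
force: [0.0, -0.2, 0.4]
grasp_force: 0.0
ee_pos: [0.5219, 0.2134, 0.0342]
force: [0.8, -0.4, 0.5]
width: 0.002
grasp_force: 0.0
tcp [[  9.33287382 145.54562266]] 0.034159883322025755
```

```bash
python3 -m jog '[0,0,0,-0.4,0,0.7,0,0,0,0,-0.4,0,1.4,0,0,0,0,-0.4,0,1.4,0]'| grep -E 'ee_pos|force'; python3 -m jog '[0,0,0,0,-1,0,0,0,0,0,0,-1.8,0,0,0,0,0,0,-2.6,0,0,0,0,0,0,-3.4,0,0,0,0,0,0,-4.2,0,0]'| grep -E 'ee_pos|force'
python3 - <<'E'
from h import *
T=tool();print('tcp',w2j(T[:3,3]),T[2,3])
px,K,M=cam('wrist')
for c in blobs(px,(8,70,70),(25,255,255),2000): print(cv2.boundingRect(c), w2j(ray(c.reshape(-1,2),K,M,.0655)).min(0).round(1),w2j(ray(c.reshape(-1,2),K,M,.0655)).max(0).round(1))
cv2.imwrite('pics/w8.png',px[:,:,::-1]);np.savez('w8',px=px,K=K,M=M)
E
```

```text
ee_pos: [0.5263, 0.2121, 0.021]
force: [0.0, 0.6, 0.1]
grasp_force: 0.0
ee_pos: [0.5143, 0.1716, 0.0215]
force: [1.0, 0.8, 0.0]
grasp_force: 0.3
tcp [[ 14.11415398 103.30813118]] 0.02150457182782519
(0, 362, 71, 118) [ 43.2 -68.8] [119.5 -20.9]
(32, 198, 257, 170) [-36.2 -17.6] [46.1 91.9]
(0, 0, 640, 423) [-105.3  -19.8] [ 79.7 269.7]
```

```bash
python3 -m jog '[0,0,0,0,-1,0,0,0,0,0,0,-2,0,0,0,0,0,0,-3,0,0,0,0,0,0,-4,0,0,0,0,0,0,-4.8,0,0]'| grep -E 'ee_pos|force'; python3 -m jog '[0,0,0,0,-0.4,0,0,0,0,0,0,-0.7,0,0,0,0,0,0,-0.7,0,0]'| grep -E 'ee_pos|force'
python3 - <<'E'
from h import *
T=tool();print('tcp',w2j(T[:3,3]),T[2,3])
px,K,M=cam('wrist')
cv2.imwrite('pics/w9.png',px[:,:,::-1]);np.savez('w9',px=px,K=K,M=M)
print(proj([j2w(46,-34,64),j2w(46,36,64),j2w(-29,1,64)],K,M).round())
E
```

```text
ee_pos: [0.5002, 0.1255, 0.0214]
force: [0.3, 0.7, -0.8]
grasp_force: 0.1
ee_pos: [0.4984, 0.1195, 0.0214]
force: [-0.6, -0.2, 0.3]
grasp_force: 0.0
tcp [[14.00879341 48.79020449]] 0.02138561676824359
[[143. 365.]
 [287. 365.]
 [199. 215.]]
```

View pics/w9.png

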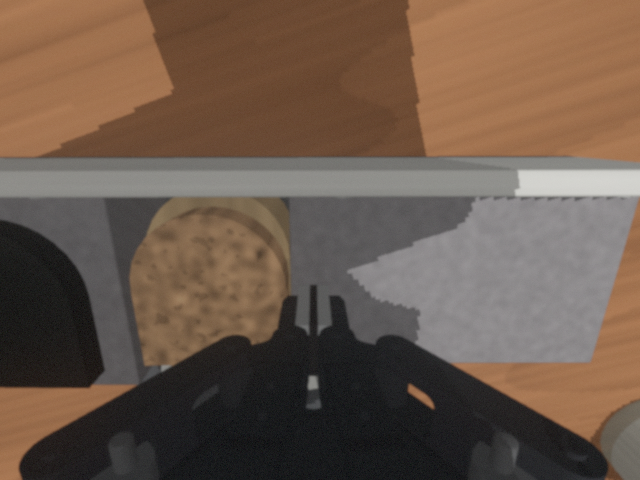

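The spacer lies over the body, with its front-left corner at (143,365) exactly as projected and the lift square at left. A 2 mm nudge takes it past the deck lip, and then I go round to the lift's outer side.

```bash
python3 -m jog '[0,0,0,0,-0.2,0,0,0,0,0,0,-0.2,0,0,0,0,0,0,-0.2,0,0,0,0,0,0,1,0,0,0,0,0,0,1,-5,0]'| grep -E 'ee_pos|force'; python3 -m jog '[0,0,0,0,-2,-3,0,0,0,0,0,-7,-3,0,0,0,0,0,-12,-3,0,0,0,0,0,-17,-3,0,0,0,0,0,-20.2,-3,0]'| grep -E 'ee_pos|force|width'; python3 -m jog '[0,0,0,0,0,0,0,0,0,0,0,0,0,0]'| grep -E 'ee_pos|force|width'
python3 - <<'E'
from h import *
T=tool();print('tcp',w2j(T[:3,3]),T[2,3])
px,K,M=cam('wrist');np.savez('w10',px=px,K=K,M=M)
# black lift mask in pixel space, right of fingers
g=cv2.cvtColor(px,cv2.COLOR_RGB2GRAY)
for v in (220,240,260,280): print(v,[int(x) for x in g[v,300:480:6]])
print(proj([j2w(5,-122,77.5),j2w(5,-52,77.5),j2w(47,-52,77.5),j2w(-28,-87,77.5),j2w(46,-34,64),j2w(46,36,64),j2w(-29,1,64)],K,M).round())
o=blobs(px,(8,70,70),(25,255,255),1000)
for c in o: print(cv2.boundingRect(c))
E
```

```text
ee_pos: [0.5002, 0.1299, 0.0696]
force: [0.6, 0.2, 0.4]
grasp_force: 0.0
ee_pos: [0.4426, -0.0655, 0.1016]
force: [0.7, -0.1, 0.1]
width: 0.002
grasp_force: 0.0
ee_pos: [0.4432, -0.0637, 0.1015]
force: [-0.5, 0.1, 1.2]
width: 0.002
grasp_force: 0.0
tcp [[  14.07595218 -142.53614011]] 0.10145137778209759
220 [105, 103, 102, 98, 106, 103, 104, 105, 96, 37, 38, 35, 38, 39, 39, 39, 40, 30, 32, 31, 37, 37, 34, 39, 36, 44, 106, 104, 106, 92]
240 [105, 102, 105, 106, 103, 107, 107, 105, 38, 37, 33, 44, 40, 44, 45, 30, 35, 39, 39, 37, 35, 38, 43, 37, 38, 40, 102, 150, 129, 204]
260 [105, 102, 101, 105, 101, 103, 100, 96, 40, 39, 36, 40, 51, 53, 55, 61, 59, 56, 53, 53, 59, 57, 56, 50, 53, 55, 159, 161, 125, 170]
280 [103, 102, 101, 102, 104, 102, 102, 92, 40, 41, 38, 36, 47, 49, 58, 60, 52, 52, 54, 56, 62, 47, 52, 51, 53, 116, 159, 148, 182, 174]
[[346. 242.]
 [455. 242.]
 [447. 301.]
 [405. 190.]
 [466. 290.]
 [564. 290.]
 [536. 185.]]
(345, 304, 42, 41)
(527, 294, 113, 137)
(464, 174, 112, 117)
(0, 0, 640, 480)
```

```bash
python3 -m jog '[0,0,0,0,0,3,0,0,0,0,0,0,5,0,0,0,0,0,0,6.2,0,0,0,0,0,0,6.5,0,0,0,0,0,0,6.5,0]'| grep -E 'ee_pos|force'; python3 -m jog '[0,0,0,0,1,0,0,0,0,0,0,1.9,0,0,0,0,0,0,2.8,0,0,0,0,0,0,3.7,0,0,0,0,0,0,4.6,0,0]'| grep -E 'ee_pos|force'; python3 -m jog '[0,0,0,0,1,0,0,0,0,0,0,2,0,0,0,0,0,0,3,0,0,0,0,0,0,4,0,0,0,0,0,0,4.6,0,0]'| grep -E 'ee_pos|force'; python3 -m jog '[0,0,0,0,0.2,0,0,0,0,0,0,0.2,0,0]'| grep -E 'ee_pos|force'
python3 - <<'E'
from h import *
T=tool();print('tcp',w2j(T[:3,3]),T[2,3])
px,K,M=cam('wrist');np.savez('w11',px=px,K=K,M=M)
g=cv2.cvtColor(px,cv2.COLOR_RGB2GRAY)
for v in (160,200,240,280): print(v,[int(x) for x in g[v,300:540:6]])
print(proj([j2w(5,-34,76),j2w(5,36,76),j2w(47,36,76),j2w(-28,1,76)],K,M).round())
E
```

```text
ee_pos: [0.4431, -0.064, 0.0366]
force: [-0.2, -0.4, -0.5]
grasp_force: 0.0
ee_pos: [0.4563, -0.0195, 0.0364]
force: [-1.2, -0.5, -0.8]
grasp_force: 0.3
ee_pos: [0.4696, 0.0245, 0.0364]
force: [0.0, -0.1, -0.0]
grasp_force: 0.1
ee_pos: [0.47, 0.0257, 0.0364]
force: [-1.1, 0.1, -0.2]
grasp_force: 0.0
tcp [[ 13.90137669 -49.13824035]] 0.03638251868746428
160 [138, 136, 135, 136, 137, 137, 135, 137, 137, 137, 134, 135, 139, 136, 136, 136, 137, 135, 138, 137, 137, 136, 138, 136, 139, 137, 137, 138, 139, 137, 138, 140, 140, 137, 138, 142, 144, 146, 154, 157]
200 [110, 111, 112, 111, 112, 108, 109, 75, 99, 111, 108, 112, 132, 126, 130, 131, 118, 109, 112, 108, 119, 127, 123, 131, 124, 127, 132, 102, 73, 74, 76, 95, 104, 108, 108, 109, 107, 108, 160, 165]
240 [108, 108, 116, 110, 106, 109, 112, 54, 38, 41, 40, 43, 39, 38, 40, 47, 35, 39, 39, 39, 35, 36, 37, 41, 39, 38, 41, 39, 61, 121, 112, 111, 108, 108, 105, 105, 105, 127, 160, 160]
280 [107, 107, 106, 103, 104, 35, 39, 35, 36, 37, 42, 36, 34, 36, 35, 34, 34, 35, 33, 33, 38, 35, 36, 33, 39, 35, 40, 42, 35, 39, 45, 109, 107, 105, 111, 162, 166, 162, 158, 165]
[[347. 286.]
 [500. 286.]
 [486. 363.]
 [431. 215.]]
```

```bash
python3 -m jog '[0,0,0,0,0.25,0,0,0,0,0,0,0.5,0,0,0,0,0,0,0.5,0,0]'| grep -E 'ee_pos|force'
cat > e.py <<'E'
from h import *
T=tool();print('tcp',w2j(T[:3,3]).round(1),T[2,3].round(4))
px,K,M=cam('wrist');np.savez('we',px=px,K=K,M=M)
g=cv2.cvtColor(px,cv2.COLOR_RGB2GRAY);hsv=cv2.cvtColor(px,cv2.COLOR_RGB2HSV)
for xj in (0,5,10,15):
    r=int(round(proj(j2w(xj,0,76),K,M)[0,1]))
    d=np.where(g[r,:]<70)[0];runs=np.split(d,np.where(np.diff(d)>3)[0]+1)
    for q in runs:
        if len(q)>30: print(xj,r,q[0],q[-1],'y',w2j(ray([(q[0],r),(q[-1]+1,r)],K,M,.076))[:,1].round(1))
for c in blobs(px,(8,70,70),(25,255,255),300): print(cv2.boundingRect(c))
E
python3 e.py
```

```text
ee_pos: [0.4715, 0.0306, 0.0364]
force: [0.2, -0.1, 0.1]
grasp_force: 0.0
tcp [[ 14. -44.]] 0.0364
0 276 328 480 y [-37.6  31.7]
5 286 328 480 y [-37.5  32.4]
10 296 329 477 y [-37.   31.8]
15 305 330 476 y [-36.4  32. ]
(473, 346, 167, 134)
(0, 275, 172, 205)
(331, 192, 137, 62)
(0, 0, 640, 162)
```

```bash
python3 -m jog '[0,0,0,0,0.15,0,0,0,0,0,0,0.35,0,0,0,0,0,0,0.35,0,0]'| grep -E 'ee_pos|force'
python3 e.py
python3 - <<'E'
from h import *
d=np.load('we.npz');px,K,M=d['px'],d['K'],d['M'];g=cv2.cvtColor(px,cv2.COLOR_RGB2GRAY).astype(int)
# deck references: front inner corners, fence ends
print('ref px left deck corner',proj([j2w(55,37,49.5),j2w(55,197,49.5)],K,M).round(),'row profile')
r=int(proj(j2w(40,37,49.5),K,M)[0,1]);print(r,proj(j2w(40,37,49.5),K,M),g[r,430:560:3].tolist())
r=int(proj(j2w(-20,37,49.5),K,M)[0,1]);print(r,proj(j2w(-20,37,49.5),K,M),proj(j2w(-20,-37,65.5),K,M),g[r,300:360:2].tolist(),g[r,430:540:3].tolist())
E
```

```text
ee_pos: [0.4726, 0.034, 0.0364]
force: [-0.5, -0.5, -0.6]
grasp_force: 0.0
tcp [[ 13.9 -40.5]] 0.0364
0 276 328 480 y [-34.   35.2]
5 286 329 479 y [-33.5  35.5]
10 296 329 477 y [-33.4  35.4]
15 305 330 476 y [-32.9  35.6]
(468, 346, 172, 134)
(0, 298, 172, 182)
(324, 192, 136, 92)
(0, 0, 640, 162)
ref px left deck corner [[448. 344.]
 [725. 344.]] row profile
321 [[450.96724616 321.55868136]] [44, 60, 59, 58, 62, 59, 62, 66, 67, 69, 63, 65, 57, 54, 56, 129, 162, 164, 165, 163, 163, 163, 164, 160, 159, 157, 157, 158, 159, 166, 166, 163, 160, 160, 167, 168, 161, 162, 162, 161, 158, 154, 158, 160]
218 [[465.62062977 218.30834025]] [[321.2132868  226.80145412]] [111, 110, 112, 110, 112, 112, 111, 113, 111, 111, 105, 82, 71, 87, 103, 107, 106, 107, 120, 137, 140, 139, 132, 119, 104, 97, 90, 88, 91, 98] [37, 33, 44, 91, 126, 137, 136, 130, 128, 90, 74, 77, 92, 105, 105, 104, 104, 108, 109, 110, 108, 110, 109, 106, 104, 105, 102, 106, 108, 114, 154, 158, 160, 161, 164, 165, 162]
```

The lift is centred at y about +1 mm, and the deck edges agree with the frame. Now I come round to the front with the fingers spread and push all three flats to the fence.

```bash
python3 -m jog '[0,0,0,0,-1,0,0,0,0,0,0,-1,-3,0,0,0,0,-1.5,-1,-6,0.1,0,0,0,-4.5,1.5,-6,0.3,0,0,0,-6.3,4.1,-6,0.3]'| grep -E 'ee_pos|force'; python3 -m jog '[0,0,0,0,0,2,0.3,0,0,0,0,0,5,0.3,0,0,0,0,0,8,0.3,0,0,0,0,0,8.6,0.3,0,0,0,0,0,8.6,0.3]'| grep -E 'ee_pos|force|width'
python3 e.py
```

```text
ee_pos: [0.546, 0.0543, 0.097]
force: [-0.5, -0.7, -0.2]
grasp_force: 0.0
ee_pos: [0.5447, 0.0545, 0.0106]
force: [-0.2, -0.9, 0.3]
width: 0.298
grasp_force: 0.0
tcp [[77.1 -0. ]] 0.0106
0 128 211 422 y [-33.1  35.1]
5 144 212 421 y [-33.2  35.3]
10 160 212 420 y [-33.7  35.5]
15 175 214 419 y [-33.5  35.6]
(420, 423, 59, 57)
(148, 421, 62, 59)
(0, 275, 196, 191)
(433, 260, 207, 215)
(272, 20, 111, 31)
```

```bash
python3 -m jog '[0,0,0,0.8,0,0,0.3,0,0,0,1.4,0,0,0.3,0,0,0,2,0,0,0.3,0,0,0,2.5,0,0,0.3,0,0,0,2.8,0,0,0.3]'| grep -E 'ee_pos|force'; python3 -m jog '[0,0,0,0.1,0,0,0.3,0,0,0,0.2,0,0,0.3,0,0,0,0.2,0,0,0.3]'| grep -E 'ee_pos|force';  python3 -m jog '[0,0,0,0.1,0,0,0.3,0,0,0,0.1,0,0,0.3]'| grep -E 'ee_pos|force'; python3 e.py
```

```text
ee_pos: [0.5178, 0.0631, 0.0106]
force: [0.3, -0.2, -0.2]
grasp_force: 0.5
ee_pos: [0.5159, 0.0635, 0.0104]
force: [0.7, 0.3, 0.1]
grasp_force: 0.2
ee_pos: [0.5151, 0.0638, 0.0104]
force: [1.6, -0.3, 0.2]
grasp_force: 0.7
tcp [[46.1  0.3]] 0.0104
0 222 217 414 y [-33.5  35.7]
5 235 218 413 y [-33.5  35.8]
10 249 219 411 y [-33.6  35.5]
15 262 220 410 y [-33.7  35.6]
(420, 423, 59, 57)
(148, 421, 60, 59)
(0, 342, 174, 124)
(433, 321, 207, 154)
(0, 0, 640, 69)
```

```bash
python3 -m jog '[0,0,0,0.1,0,0,0.3,0,0,0,0.1,0,0,0.3]'| grep -E 'ee_pos|force';python3 -m jog '[0,0,0,0.1,0,0,0.3,0,0,0,0.15,0,0,0.3]'| grep -E 'ee_pos|force';python3 -m jog '[0,0,0,0.1,0,0,0.3,0,0,0,0.15,0,0,0.3]'| grep -E 'ee_pos|force'
```

```text
ee_pos: [0.5152, 0.0639, 0.0106]
force: [5.3, -0.9, -0.5]
grasp_force: 2.9
ee_pos: [0.5153, 0.0641, 0.011]
force: [11.9, -5.8, -1.3]
grasp_force: 6.3
ee_pos: [0.5155, 0.0642, 0.0114]
force: [15.8, -8.1, -0.8]
grasp_force: 9.1
```

```bash
python3 -m jog '[0,0,0,-2,0,0,0.3,0,0,0,-5,0,-1,0.3,0,0,0,-8,0,-4,0.3,0,0,0,-11,0,-6,0.3,0,0,0,-11,0,-6,0.3]'| grep -E 'ee_pos|force'; python3 -m jog '[0,0,0,0,0,0,0.3,0,0,0,0,0,0,0.3,0,0,0,0,0,0,0.3]' >/dev/null
python3 - <<'E'
from h import *
T=tool();print('tcp',w2j(T[:3,3]).round(1),T[2,3].round(4))
px,K,M=cam('wrist');cv2.imwrite('pics/wf.png',px[:,:,::-1])
for y in (-30,-15,1,16,31):
    pr=proj([j2w(36,y,z) for z in (76,64,48,8)],K,M);col=int(pr[2,0])
    r0=int(pr[0,1])-15
    print(y,'exp rows',pr[:,1].round(0),'r0',r0,[tuple(int(a) for a in px[r,col]) for r in range(max(r0,0),r0+70,3)])
c=proj([j2w(15,-34,76),j2w(15,36,76),j2w(36,-34,64),j2w(36,36,64),j2w(36,-34,48),j2w(36,36,48)],K,M).round(0);print(c.tolist())
E
python3 - <<'E'
from h import *
d=cv2.imread('pics/wf.png');print(d.shape)
E
```

```text
ee_pos: [0.618, 0.0326, 0.0715]
force: [-1.1, -0.2, -0.1]
grasp_force: 0.0
tcp [[151.2   0.3]] 0.0699
-30 exp rows [42. 48. 55. 69.] r0 26 [(34, 36, 35), (41, 40, 38), (36, 36, 36), (39, 38, 38), (34, 34, 35), (34, 31, 30), (33, 33, 31), (30, 31, 27), (83, 67, 50), (95, 74, 57), (99, 81, 63), (102, 87, 67), (92, 80, 65), (73, 70, 69), (68, 68, 70), (69, 70, 70), (68, 68, 70), (71, 70, 72), (72, 70, 73), (70, 72, 72), (71, 69, 70), (73, 70, 71), (74, 72, 73), (71, 70, 71)]
-15 exp rows [42. 48. 55. 69.] r0 26 [(35, 37, 35), (32, 33, 33), (32, 33, 31), (33, 34, 32), (36, 36, 32), (33, 33, 32), (29, 28, 26), (34, 35, 30), (95, 77, 59), (110, 87, 65), (111, 90, 68), (100, 87, 64), (97, 81, 62), (94, 80, 61), (99, 85, 66), (71, 69, 66), (63, 63, 65), (60, 62, 63), (61, 64, 63), (60, 61, 62), (60, 62, 63), (63, 62, 64), (65, 67, 66), (61, 61, 62)]
1 exp rows [42. 48. 55. 69.] r0 26 [(35, 31, 30), (35, 35, 31), (35, 34, 32), (35, 32, 29), (31, 32, 30), (34, 30, 29), (24, 23, 24), (31, 28, 29), (89, 68, 51), (100, 80, 58), (102, 83, 63), (98, 83, 63), (102, 86, 67), (93, 79, 60), (99, 84, 65
[... 285 characters left out ...]
, 50), (89, 69, 53), (99, 81, 62), (101, 86, 66), (101, 85, 65), (96, 81, 61), (93, 80, 61), (66, 65, 66), (64, 64, 66), (61, 63, 65), (62, 64, 64), (60, 62, 64), (62, 61, 62), (61, 63, 66), (61, 65, 64), (63, 64, 64)]
31 exp rows [42. 48. 55. 69.] r0 26 [(33, 30, 29), (31, 34, 32), (32, 29, 28), (37, 36, 35), (38, 38, 33), (30, 31, 31), (26, 26, 25), (32, 29, 24), (95, 74, 56), (99, 79, 60), (106, 86, 65), (101, 86, 64), (99, 84, 63), (96, 82, 62), (91, 79, 63), (71, 70, 68), (71, 69, 70), (68, 66, 68), (73, 73, 75), (73, 75, 76), (71, 70, 70), (74, 73, 73), (76, 75, 75), (75, 72, 75)]
[[235.0, -12.0], [395.0, -12.0], [244.0, 48.0], [386.0, 48.0], [250.0, 55.0], [380.0, 55.0]]
(480, 640, 3)
```

Run:
```python
from h import *
px=cv2.imread('pics/wf.png')[:,:,::-1].astype(int);T=tool();w=imaging.read_camera('wrist');K=w['mtx'];M=T@w['T_tool_cam']
# per level: profile at left/right; x per mm
for n,z in (('lift',70),('spacer',56),('body',36)):
    a,b=proj([j2w(36,-34,z),j2w(36,36,z)],K,M);r=int(round(a[1]))
    print(n,r,'exp cols',a[0].round(1),b[0].round(1))
    for c in (a[0],b[0]): c=int(c);print('  ',c-10,[(int(px[r,k].sum()),int(px[r,k,0]-px[r,k,2])) for k in range(c-10,c+11,2)])
ps,Ks,Ms=cam('side');sc,K2,M2=cam('scene')
for nm,im,k,m in(('side',ps,Ks,Ms),('scene',sc,K2,M2)): print(nm,proj([j2w(-4,1,76),j2w(36,-34,56)],k,m).round())
```

```text
lift 45 exp cols 241.4 389.0
   231 [(311, 0), (312, 1), (311, -1), (266, 0), (231, -2), (173, 3), (98, 3), (91, 3), (102, 2), (102, 3), (87, 2)]
   378 [(81, 2), (80, 0), (71, 0), (70, 1), (70, 1), (99, 3), (235, 1), (306, 1), (325, 0), (326, 1), (327, 0)]
spacer 51 exp cols 247.0 383.1
   237 [(281, -1), (241, 0), (245, 3), (254, 15), (251, 37), (244, 41), (246, 42), (241, 40), (232, 39), (227, 34), (214, 35)]
   373 [(233, 39), (242, 41), (255, 43), (268, 44), (273, 43), (272, 23), (309, 5), (317, 1), (324, 1), (323, 0), (330, 1)]
body 60 exp cols 253.6 376.2
   243 [(235, 1), (227, 2), (233, 2), (232, 2), (216, 1), (239, 6), (243, 23), (243, 36), (252, 32), (257, 36), (253, 34)]
   366 [(247, 36), (259, 35), (261, 37), (255, 38), (258, 37), (261, 35), (243, 29), (242, 8), (247, 3), (307, 0), (314, 1)]
side [[252. 213.]
 [264. 228.]]
scene [[322. 190.]
 [314. 207.]]
```

Lift, spacer and body sit at y about 0.8, 0.3 and 1.9 mm against a pocket centre of about 0.7 mm. Their flats are flush, the heights are right, and the robot is clear.

```bash
python3 -c "
from station import order,telemetry
print(telemetry.sense()['t']);print(order.sign_off())"
```

```text
24.825
the job is handed in; nothing more can be done
None
```

The heel stack is built and handed in at 24.8 s: body, spacer and top lift were slid home in order, and my last measurement had all three noses at the fence and edges flush within about 2 mm; sign-off returned no verdict.

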